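Slide the locating bar home in the guide block

ROBOT

A 7-joint arm with a two-finger parallel gripper is mounted at the origin on a cart in front of the work surface, level with it; the furniture and walls round the work are solid. World frame = base frame: x ahead of the robot, y to its left, z up, the work surface at z = 0. Lengths are in m, angles in rad, forces in N, time in s.
With the tool pointing down it reaches from about 0.425 to 0.875 m from the base axis. Payload 4.7 kg.
Tool frame: the origin (TCP) lies midway between the tips of the shut fingers; the grasp point (between the pads) lies 19 mm behind it; x points along the fingers, z is the direction in which the jaws open and shut, and the axes are right-handed (so a half turn about x gives the same grasp; the last joint's range is limited). The gripper opens to 87 mm and grips with 3 to 60 N. Pads are 19 mm wide; open, the fingers measure 117 mm over their backs; the gripper's body (75 mm by 190 mm) begins 51 mm behind the grasp point.
Start: joints at [1.214, 0.321, -0.07, 1.45, 0.023, 1.371, -0.057], TCP at [0.236, -0.606, 0.184] pointing down, gripper open.
Joint ranges: [-2.86, 2.86], [-0.3, 2.09], [-1.38, 1.24], [0.06, 2.45], [-1.56, 4.7], [0.09, 2.05], [-2.69, 2.69]. Speed limits (rad/s): [2.57, 2.57, 3.14, 3.14, 3.14, 3.14, 3.14].

INTERFACE

Orientations are given as a rotation vector (axis times angle).
In Python, from bench import ctrl gives the robot as it stands.
- The arm moves only by the shell command python3 -m pendant 'ROWS' [OPENING] [FORCE]. ROWS is JSON, a list of rows, each an object with "travel": the shift along the tool's x, y, z in m, a list of three; "twist": the turn about the tool's x in rad. In form: [{"travel": [x, y, z], "twist": twist}, ...]. A call has 1 to 10 rows; each row is the pose to reach, as a shift and turn from the pose measured when the call began, along the tool's axes at that moment; what a row does not reach only later rows make up. A row lasts 1/8 s, in which the tool goes at most 62.5 mm and 10.7 degrees, less where a joint would pass 70% of its speed; a pose out of reach is approached as far as the arm can. A call with a gripper value outside its range is refused whole. OPENING is the opening, from -1 (shut) to 1 (fully open), so that 0 is half open, set as the call begins (- or left out, the last holds). The fingers move at their own pace and stop on an object; FORCE is the grip in N (left out, the last holds). Time passes only in rows, so rows that repeat a pose let the fingers close. It gives the time, the measured TCP pose, the force and the opening at its end, in the units of the state.
- ctrl.get_state(): the state, without advancing time (a new reading comes with each control period).
- ctrl.get_image(name): name is "scene" or "top" or "wrist"; returns the picture (420x560x3 uint8, red, green, blue); there is no depth.
- ctrl.camera_model(name): a dict with "K" (3x3 intrinsics, pixels), "rvec" (rotation vector, rad) and "tvec" (3), from world to camera coordinates, as OpenCV has them; the wrist camera has in their place "T_tool_cam" (4x4, takes a point from camera to tool coordinates, whose origin is the TCP and whose axes are the tool frame's). Camera axes: x right, y down, z forward; pixel columns grow to the right and rows downward; lengths in m; the calibration is good to about 2 mm. A picture is of the moment at which its call begins: read the wrist's pose just before it. camera_model takes no time and is no camera call.
- ctrl.close_job(): hands the job in, once; it reports no verdict.
The state is a dict: "time": time; "joint_positions": joint angles; "qd": joint speeds; "joint_torque": joint torques, N m; "position": TCP position; "tool_rot": TCP orientation; "ft_force": force on the tool from outside, world axes, zero at the start; "torque": the same for the moment, N m; "grip_width": opening from 0.0 (shut) to 1.0 (fully open).
Only numpy, scipy, OpenCV 4.12 (cv2) and the standard library are available. Lean on these libraries where they do the work, as an engineer would, in place of code of your own. Each camera call takes 0.05 s, during which the arm holds its last target.

TASK

Draw the steel locating bar out of its keeper, where it is parked head first, lay it down on the bench and take it again by its wide head, then slide it nose first into the blind slot of the guide block until you feel it come up firmly against the stop hidden inside, without ramming it. Let go of it there, seated against the stop, and leave the loupe, the setting block and the screw cup where they stand.

Things in the scene. Friction and masses are not known exactly. Their poses are not given: they have to be found in the camera images.
- locating_bar: Loose steel bar, 125 mm long, 20 mm high, about 0.3 kg. Origin: mid-length on its underside; +x along the bar to the nose. Head 24 mm wide (x -62.5 to -32.5 mm), shank 16 wide (to +54.5), stepped nose 11 wide, 14 high (to +62.5). At the start it lies on the bench, its rear 56 mm in the keeper, nose end out; held by that end it cannot go deep enough, so regrasp it by the head.
- bar_nose (a point): Centre of the end face of the bar's nose: 62.5 mm ahead of the bar's origin, 10 mm above its underside.
- bar_head (a point): Centre of the bar's wide head, the place to hold it for the insertion (pinch its 24 mm wide sides): 47.5 mm behind the bar's origin, 15 mm from the tail end, 10 mm above the underside.
- keeper: Fixed dark steel bridge on the bench, 66 mm long, 42 wide (66 over its 5 mm feet), 31 high, open at the end away from the robot, with no floor: the bar lies on the bench inside. Origin: on the bench, middle of the open end; +x points out of the opening, the way the bar is drawn. Passage 27 mm wide, 23.5 high, 58 deep.
- guide_block: Fixed aluminium block, 105 mm long, 48 wide (68 over its 6 mm foot flange), 45 high, with a level blind slot opening in the end nearer the robot. Origin: on the bench under the middle of the mouth; +x points into the slot. Slot 19 mm wide, 23 high, floor 12 above the bench; the mouth flares to 27 wide, 31 high over its first 8 mm.
- hidden_stop: Fixed, rigid steel stop deep inside the slot, not to be seen from outside. Origin: middle of its face, at the height of the slot's floor; +x as the guide block's. It lies somewhere between 60 and 74 mm behind the mouth, different each time, so 51 to 65 mm of the bar remain outside. Rubbing on the slot walls can resist with some 7 N before the stop is reached.
- the_loupe: Black loupe, 37 mm across, 28 mm high, a bystander; origin on its underside.
- the_block: Grey setting block with three holes in the top, 25x50x38 mm, a bystander; origin on its underside.
- the_cup: Small light metal cup, 45 mm across, 18 mm high, a bystander; origin on its underside.
Not all that is in view belongs to the job. Of the things like the keeper, leave any that is orange or red; of the rest the smaller one is meant.

How it is judged:
On the way, in this order (a step that is already met when the one before it is completed fails the run):
1. the bar lies on the bench, let go, wholly out of the keeper ((x of bar_head in the frame of keeper above 0.016 m or y of bar_head in the frame of keeper above 0.03 m or y of bar_head in the frame of keeper below -0.03 m) and height (world z) of each of bar_head, bar_nose below 0.016 m and contact force between the fingers and locating_bar below 0.1 N and linear speed of locating_bar below 0.03 m/s), for 0.1 s.
2. the bar presses on the hidden stop (contact force between locating_bar and hidden_stop above 1 N), for 0.04 s.
At the end, for the whole second after the job is handed in: The bar lies at rest in the guide block's slot, nose first and in line with it (0.1 rad), its nose within 2.5 mm of the hidden stop, and is released (x of bar_nose in the frame of hidden_stop between -0.0025 and 0.003 m and y of bar_nose in the frame of hidden_stop between -0.005 and 0.005 m and z of bar_nose in the frame of hidden_stop between 0.004 and 0.019 m and angle between the x axis of locating_bar and the x axis of guide_block, either way round below 0.1 rad and linear speed of locating_bar below 0.02 m/s); the robot touches nothing.
It fails at once if the bar is rammed against the stop with more than 60 N (contact force between locating_bar and hidden_stop above 60 N).
It fails at once if the loupe is moved more than 30 mm (distance of the_loupe from where it was at the start of the episode above 0.03 m).
It fails at once if the setting block is moved more than 30 mm (distance of the_block from where it was at the start of the episode above 0.03 m).
It fails at once if the screw cup is moved more than 30 mm (distance of the_cup from where it was at the start of the episode above 0.03 m).
It also fails if it takes over 53 s, if anything falls off the work surface, if the arm or the gripper's body presses on something with over 40 N, if the wrist force passes 120 N, or if a joint passes its speed limit or range.

## Working session

There is one attempt and no reset: what is moved stays moved. The work goes in short steps, Python scripts to look and compute and a shell command to move; the robot and the scene stay as the last step left them, time stands still between calls to the robot, and variables do not carry over. Pictures are saved under pics/ and viewed, and the job is handed in when it is done.

```bash
ls; mkdir -p pics; python3 - <<'E'
from bench import ctrl
import cv2
s=ctrl.get_state();print(s)
for n in["scene","top","wrist"]:
    im=ctrl.get_image(n);cv2.imwrite(f"pics/{n}0.png",im[:,:,::-1]);print(n,ctrl.camera_model(n))
E
```

```text
pics
{'time': 0.0, 'joint_positions': array([ 1.21408582,  0.32183291, -0.07005888,  1.4516848 ,  0.0226128 ,
        1.37083391, -0.0569165 ]), 'qd': array([-0.00108747, -0.00054665,  0.00054834, -0.00029201,  0.00155505,
        0.00049837, -0.00106948]), 'joint_torque': array([ 9.25268387e-05, -4.91286957e+01, -4.03928999e-01, -3.12523592e+01,
       -6.39208616e-02,  4.37513762e-02,  1.88769641e-04]), 'position': array([ 0.23523457, -0.60524484,  0.18265007]), 'tool_rot': array([ 0.93292865,  1.36384544, -0.93125942]), 'ft_force': array([ 0.35242115,  0.61188572, -0.06820759]), 'torque': array([0.00355339, 0.01569743, 0.00204542]), 'grip_width': 0.9986093987171344}
scene {'K': array([[429.0441213 ,   0.        , 286.58295741],
       [  0.        , 429.0441213 , 208.84486077],
       [  0.        ,   0.        ,   1.        ]]), 'rvec': array([ 0.95868755, -2.248605  ,  1.27006553]), 'tvec': array([0.35337293, 0.26648182, 0.6562824 ])}
top {'K': array([[388.86131996,   0.        , 277.75488041],
       [  0.        , 388.86131996, 208.21391147],
       [  0.        ,   0.        ,   1.        ]]), 'rvec': array([ 2.17817749, -2.14779752,  0.11167971]), 'tvec': array([-0.06543259,  0.58821262,  1.05971873])}
wrist {'K': array([[343.38764583,   0.        , 280.23150698],
       [  0.        , 343.38764583, 211.21612233],
       [  0.        ,   0.        ,   1.        ]]), 'T_tool_cam': array([[-6.43455093e-04, -2.52363856e-01,  9.67632198e-01,
        -2.00185080e-01],
       [ 2.42258228e-04, -9.67632409e-01, -2.52363750e-01,
         6.85345043e-02],
       [ 9.99999764e-01,  7.20321217e-05,  6.83765222e-04,
        -3.04424786e-04],
       [ 0.00000000e+00,  0.00000000e+00,  0.00000000e+00,
         1.00000000e+00]])}
```

View pics/scene0.png

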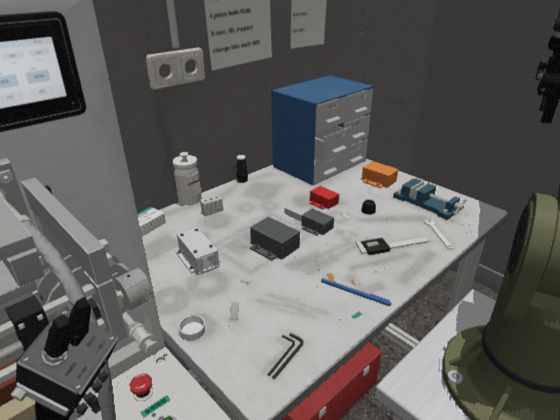

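View pics/top0.png

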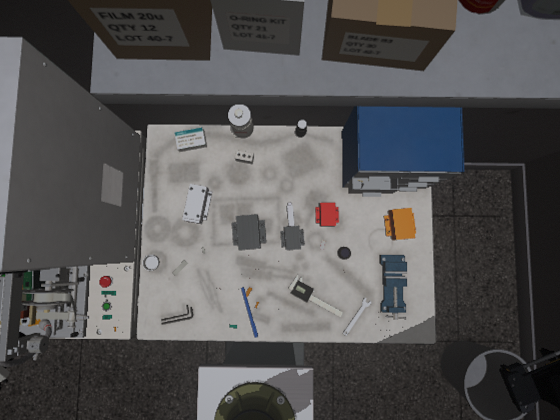

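View pics/wrist0.png

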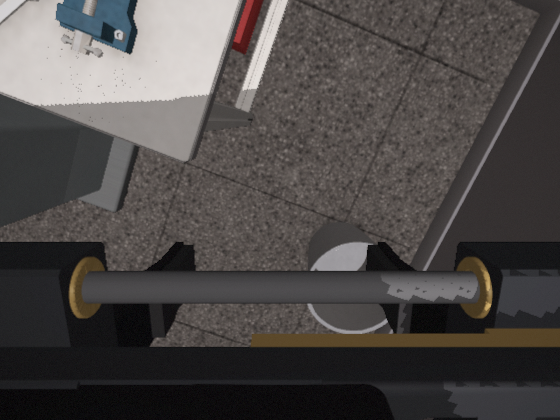

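The small dark keeper is at top-image (292,237) with the bar sticking out upward, away from the robot. The guide block is at (197,203), the loupe at (344,253), the cup at (151,263) and the setting block at (244,157). Next I'll enlarge these areas.

```bash
cat > h.py <<'E'
import numpy as np,cv2
from bench import ctrl
from scipy.spatial.transform import Rotation as R
def ray(name,uv,state=None):
    m=ctrl.camera_model(name);d=np.linalg.inv(m["K"])@np.array([uv[0],uv[1],1.])
    if name=="wrist":
        s=state;T=np.eye(4);T[:3,:3]=R.from_rotvec(s["tool_rot"]).as_matrix();T[:3,3]=s["position"]
        M=T@m["T_tool_cam"];return M[:3,3],M[:3,:3]@d
    Rm=R.from_rotvec(m["rvec"]).as_matrix();return -Rm.T@m["tvec"],Rm.T@d
def pz(name,uv,z,state=None):
    o,d=ray(name,uv,state);return o+d*(z-o[2])/d[2]
def crop(src,x0,y0,w,h,k,out):
    im=cv2.imread(src)[y0:y0+h,x0:x0+w];im=cv2.resize(im,None,fx=k,fy=k,interpolation=cv2.INTER_CUBIC)
    for i in range(0,w,10): cv2.line(im,(i*k,0),(i*k,6 if i%50 else 14),(0,0,255),1)
    for i in range(0,h,10): cv2.line(im,(0,i*k),(6 if i%50 else 14,i*k),(0,0,255),1)
    cv2.imwrite(out,im)
E
python3 - <<'E'
from h import *
crop("pics/top0.png",225,195,90,70,8,"pics/c1.png")
crop("pics/top0.png",170,175,50,60,9,"pics/c2.png")
for n,p,z in[("keeper top",(292,237),.031),("guide",(197,203),.045),("loupe",(344,253),.028),("cup",(151,263),.018),("blk",(244,157),.038)]: print(n,pz("top",p,z).round(3))
E
```

```text
keeper top [ 0.509 -0.098  0.031]
guide [0.599 0.167 0.045]
loupe [ 0.467 -0.243  0.028]
cup [0.431 0.296 0.018]
blk [0.733 0.04  0.038]
```

View pics/c1.png

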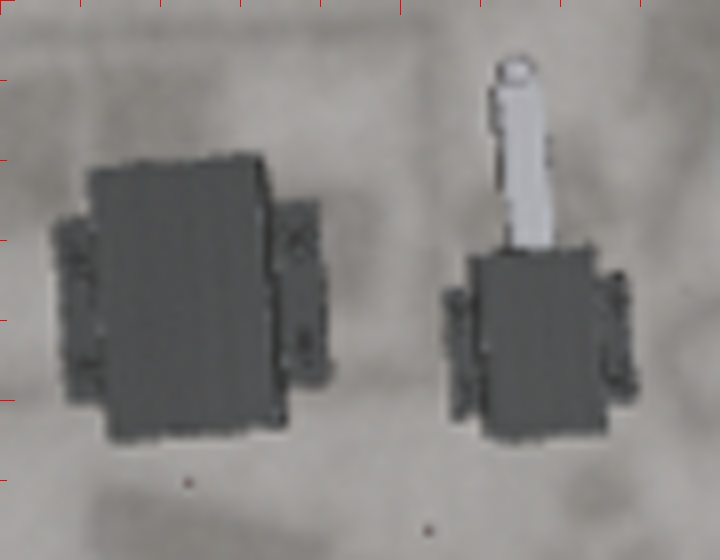

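View pics/c2.png

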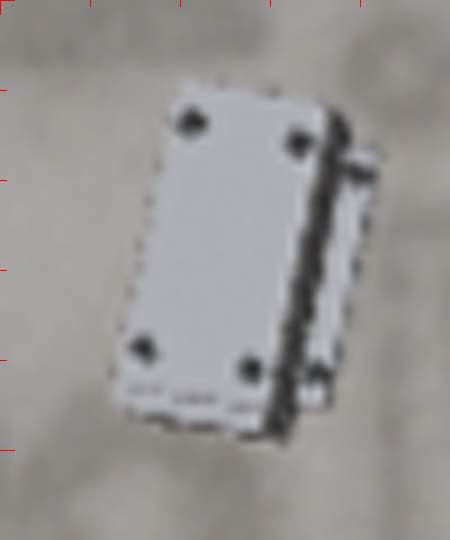

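```bash
cat >> h.py <<'E'
def need(p,yaw,st=None):
    """yaw: direction (rad) of bar axis; jaw z is perpendicular to it. prints travel+twist choices"""
    s=st or ctrl.get_state();M=R.from_rotvec(s["tool_rot"]).as_matrix()
    print("t",round(s["time"],2),"pos",s["position"].round(4),"down",M[:,0].round(3),"jaw",M[:,2].round(3),"q7",s["joint_positions"][6].round(2),"F",s["ft_force"].round(1),"grip",round(s["grip_width"],3))
    print("travel",(M.T@(np.array(p)-s["position"])).round(4))
    j=np.array([-np.sin(yaw),np.cos(yaw),0]);
    for sg in(1,-1):
        v=M.T@(sg*j);print("twist",round(np.arctan2(-v[1],v[2]),4))
E
python3 - <<'E'
from h import *
def P(c,k,x0,y0,z): return [pz("top",(x0+a/k,y0+b/k),z)for a,b in c]
K=P([(470,255),(595,247),(607,432),(483,440)],8,225,195,.031)
print(np.array(K).round(4)); f=(K[0]+K[1])/2;b=(K[2]+K[3])/2;print("keeper open",f,"yaw",np.degrees(np.arctan2(*(f-b)[1::-1])),np.linalg.norm(f-b),np.linalg.norm(K[0]-K[1]))
B=P([(530,240),(524,120)],8,225,195,.02);print("bar",B,P([(515,60)],8,225,195,.017),np.degrees(np.arctan2(*(B[1]-B[0])[1::-1])))
G=P([(182,82),(328,103),(270,420),(113,400)],9,170,175,.045)
print(np.array(G).round(4)); f=(G[0]+G[1])/2;b=(G[2]+G[3])/2;print("guide mouth",b,"yaw",np.degrees(np.arctan2(*(f-b)[1::-1])),np.linalg.norm(f-b),np.linalg.norm(G[0]-G[1]))
need([.585,-.098,.15],np.radians(3))
E
```

```text
[[ 0.5369 -0.0747  0.031 ]
 [ 0.5404 -0.1183  0.031 ]
 [ 0.4761 -0.123   0.031 ]
 [ 0.4728 -0.08    0.031 ]]
keeper open [ 0.53864946 -0.09647176  0.031     ] yaw 4.461216987787717 0.06439026934221266 0.0437556239734947
bar [array([ 0.54320948, -0.09587816,  0.02      ]), array([ 0.58576498, -0.09330322,  0.02      ])] [array([ 0.60752092, -0.08994792,  0.017     ])] 3.46262933908797
[[0.652  0.1883 0.045 ]
 [0.646  0.1427 0.045 ]
 [0.5473 0.1572 0.045 ]
 [0.5527 0.2057 0.045 ]]
guide mouth [0.55000114 0.18146439 0.045     ] yaw -9.140800721833896 0.1002965114140064 0.04598815033431447
t 0.15 pos [ 0.2353 -0.6054  0.1829] down [-0.001  0.001 -1.   ] jaw [ 0.362 -0.932 -0.001] q7 -0.06 F [ 0.1  0.1 -0.3] grip 0.998
travel [ 0.0334  0.5098 -0.3462]
twist -2.8232
twist 0.3184
```

```bash
python3 -m pendant '[{"travel":[0.0,0.025,-0.017],"twist":0.02},{"travel":[0.0,0.07,-0.048],"twist":0.05},{"travel":[0.005,0.12,-0.081],"twist":0.08},{"travel":[0.005,0.17,-0.115],"twist":0.11},{"travel":[0.01,0.22,-0.15],"twist":0.14},{"travel":[0.01,0.27,-0.183],"twist":0.17},{"travel":[0.01,0.32,-0.217],"twist":0.2},{"travel":[0.01,0.37,-0.251],"twist":0.23},{"travel":[0.01,0.42,-0.285],"twist":0.26},{"travel":[0.01,0.46,-0.312],"twist":0.29}]' 0.1 && python3 - <<'E'
from h import *
need([.585,-.094,.15],np.radians(4))
E
```

```text
time: 1.4
position: [0.552, -0.1452, 0.1733]
tool_rot: [1.15, 1.248, -1.148]
ft_force: [1.0, -1.0, -0.7]
grip_width: 0.55
t 1.4 pos [ 0.552  -0.1452  0.1733] down [-0.     0.002 -1.   ] jaw [ 0.082 -0.997 -0.002] q7 -1.34 F [ 1.  -1.  -0.7] grip 0.55
travel [ 0.0233  0.0371 -0.0482]
twist -3.1297
twist 0.0119
```

```bash
python3 -m pendant '[{"travel":[0.01,0.02,-0.026],"twist":0.0},{"travel":[0.023,0.037,-0.048],"twist":0.0},{"travel":[0.023,0.037,-0.048],"twist":0.0},{"travel":[0.023,0.037,-0.048],"twist":0.0}]' && python3 - <<'E'
from h import *
s=ctrl.get_state();cv2.imwrite("pics/w1.png",ctrl.get_image("wrist")[:,:,::-1])
import pickle;pickle.dump(s,open("s1.pkl","wb"))
E
```

```text
time: 1.9
position: [0.5845, -0.0954, 0.1503]
tool_rot: [1.15, 1.248, -1.15]
ft_force: [0.3, -0.8, 0.3]
grip_width: 0.547
```

View pics/w1.png

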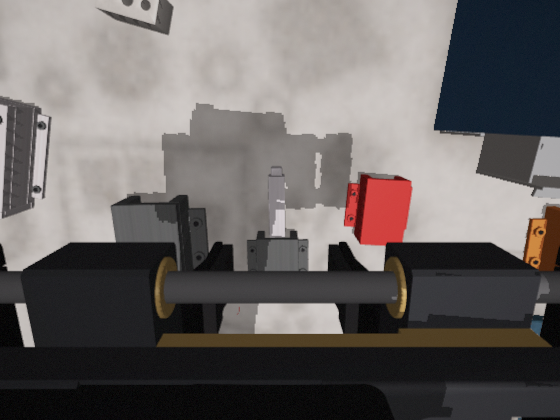

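```bash
python3 - <<'E'
from h import *
crop("pics/w1.png",235,155,90,100,6,"pics/w1c.png")
E
```

```text
(no output)
```

View pics/w1c.png

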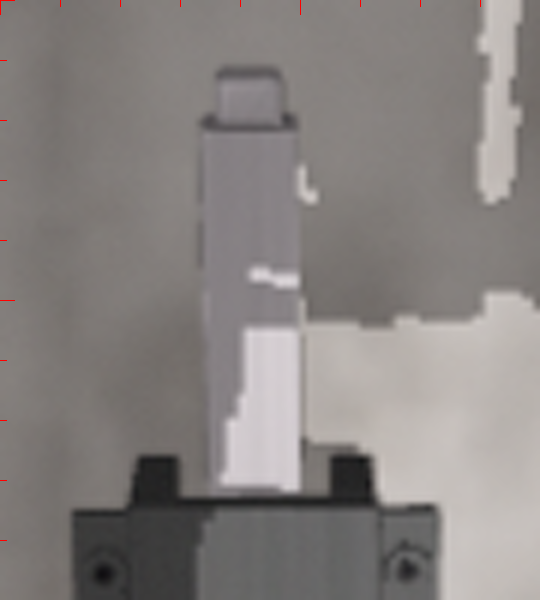

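```bash
python3 - <<'E'
from h import *
import pickle;s=pickle.load(open("s1.pkl","rb"))
g=lambda a,b,z:pz("wrist",(235+a/6,155+b/6),z,s)
a=g(250,130,.02);b=g(256,485,.02);n=g(250,70,.017)
print(a,b,n,"yaw",np.degrees(np.arctan2(*(a-b)[1::-1])),"w",np.linalg.norm(g(203,130,.02)-g(297,130,.02)))
print("keeper top edge",g(190,500,.031),g(330,500,.031))
need([.585,-.094,.004],np.radians(4))
E
```

```text
[ 0.60099242 -0.09038289  0.02      ] [ 0.54086415 -0.0961246   0.02      ] [ 0.61026556 -0.08962118  0.017     ] yaw 5.454696208605139 w 0.015180966935837432
keeper top edge [ 0.54114235 -0.08535966  0.031     ] [ 0.54300417 -0.10818978  0.031     ]
t 1.95 pos [ 0.5846 -0.0959  0.1506] down [-0.     0.001 -1.   ] jaw [ 0.08  -0.997 -0.001] q7 -1.46 F [ 0.5 -0.2  0.7] grip 0.549
travel [ 0.1466  0.0006 -0.0018]
twist -3.1315
twist 0.0101
```

```bash
python3 -m pendant '[{"travel":[0.03,0.0,-0.002],"twist":0.01},{"travel":[0.07,0.0,-0.004],"twist":0.01},{"travel":[0.11,0.0,-0.004],"twist":0.01},{"travel":[0.135,0.0,-0.004],"twist":0.01},{"travel":[0.146,0.0,-0.004],"twist":0.01},{"travel":[0.146,0.0,-0.004],"twist":0.01}]' && python3 -m pendant '[{"travel":[0,0,0],"twist":0},{"travel":[0,0,0],"twist":0},{"travel":[0,0,0],"twist":0},{"travel":[0,0,0],"twist":0},{"travel":[0,0,0],"twist":0},{"travel":[0,0,0],"twist":0}]' -1 20
```

```text
time: 2.7
position: [0.584, -0.0928, 0.0047]
tool_rot: [1.159, 1.242, -1.159]
ft_force: [0.6, 0.2, 0.1]
grip_width: 0.553
time: 3.45
position: [0.584, -0.0927, 0.0046]
tool_rot: [1.159, 1.242, -1.159]
ft_force: [-0.8, 0.2, 0.2]
grip_width: 0.022
```

```bash
python3 - <<'E'
from h import *
s=ctrl.get_state();print(s["grip_width"],s["position"])
for n in("wrist","scene","top"): cv2.imwrite(f"pics/{n}2.png",ctrl.get_image(n)[:,:,::-1])
crop("pics/scene2.png",240,150,180,110,4,"pics/s2c.png")
E
```

```text
0.021608756230027868 [ 0.58396808 -0.09267897  0.00464097]
```

View pics/wrist2.png

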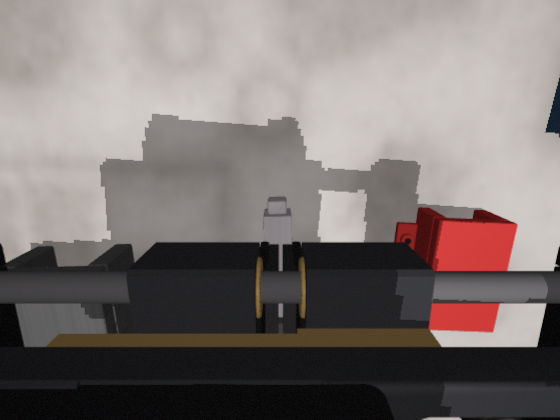

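View pics/s2c.png

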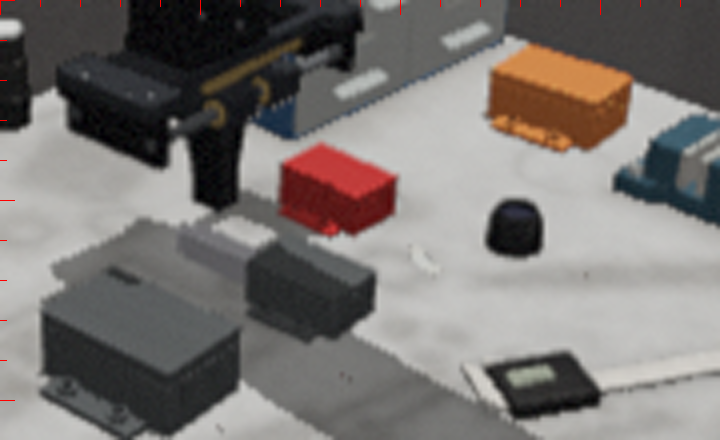

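```bash
python3 - <<'E'
from h import *
def proj(n,p):
    m=ctrl.camera_model(n);return cv2.projectPoints(np.array([p],float),m["rvec"],m["tvec"],m["K"],None)[0].ravel()
for p in([.584,-.0927,.0046],[.584,-.0927,.025],[.61,-.09,.01],[.601,-.0904,.02],[.541,-.096,.02],[.584,-.0927,.02]):
    q=proj("scene",p);print(p,q.round(1),((q-[240,150])*4).round(),proj("top",p).round(1))
crop("pics/top2.png",225,175,110,80,7,"pics/t2c.png")
crop("pics/wrist2.png",210,190,140,110,5,"pics/w2c.png")
E
```

```text
[0.584, -0.0927, 0.0046] [292.9 213.4] [211. 254.] [290.1 211.2]
[0.584, -0.0927, 0.025] [292.9 206.4] [212. 226.] [290.3 210.4]
[0.61, -0.09, 0.01] [284.9 208.1] [179. 232.] [289.3 201.9]
[0.601, -0.0904, 0.02] [287.5 205.9] [190. 224.] [289.5 204.7]
[0.541, -0.096, 0.02] [306.4 214.3] [265. 257.] [291.3 225.8]
[0.584, -0.0927, 0.02] [292.9 208.2] [212. 233.] [290.3 210.6]
```

View pics/t2c.png

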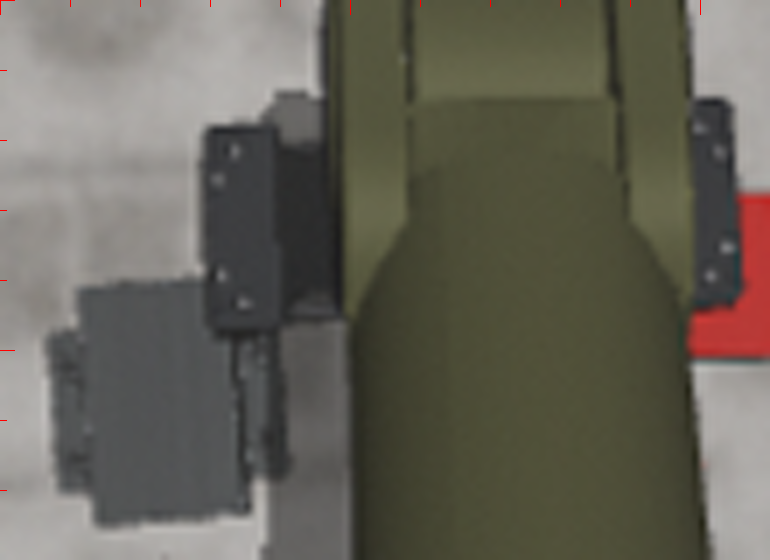

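View pics/w2c.png

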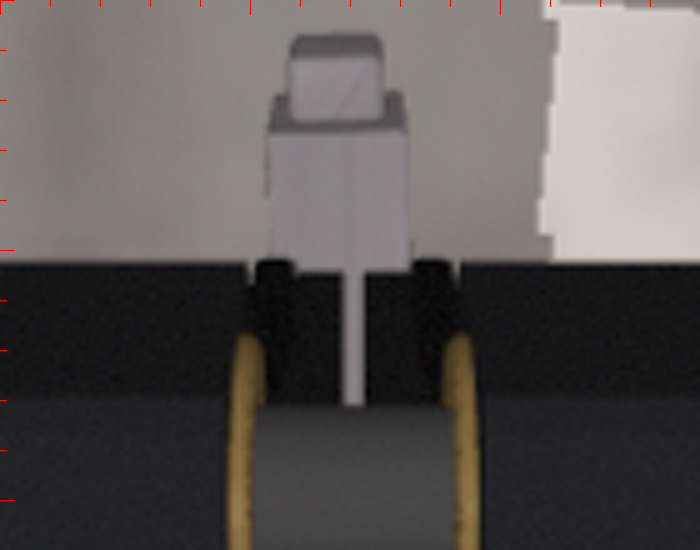

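```bash
python3 - <<'E'
from h import *
m=ctrl.camera_model("scene");Rm=R.from_rotvec(m["rvec"]).as_matrix()
print("depth",(Rm@np.array([.584,-.0927,.02])+m["tvec"])[2], "cam",-Rm.T@m["tvec"])
for z in(0,.005,.02,.03,.04,.05): print(z,pz("scene",(240+215/4,150+205/4),z).round(3))
s=ctrl.get_state()
g=lambda a,b,z:pz("wrist",(210+a/5,190+b/5),z,s)
print(g(270,135,.02),g(408,135,.02),np.linalg.norm(g(270,135,.02)-g(408,135,.02)),g(335,35,.01))
mw=ctrl.camera_model("wrist");Ti=np.linalg.inv(mw["T_tool_cam"])
for p in([0,0,0],[0,.0095,.001],[-.02,.0095,.001],[-.04,.0095,.001],[-.06,.0095,.001]):
    c=(Ti@np.array(p+[1]))[:3];q=mw["K"]@c/c[2];print(p,q[:2].round(1),"crop",(5*(q[:2]-[210,190])).round())
im=cv2.imread("pics/scene2.png")
crop("pics/scene2.png",265,140,80,80,8,"pics/s2d.png")
E
```

```text
depth 1.0613264493050876 cam [-0.06068495  0.5491638   0.56685803]
0 [ 0.631 -0.143  0.   ]
0.005 [ 0.625 -0.136  0.005]
0.02 [ 0.607 -0.118  0.02 ]
0.03 [ 0.595 -0.106  0.03 ]
0.04 [ 0.582 -0.094  0.04 ]
0.05 [ 0.57  -0.082  0.05 ]
[ 0.60026922 -0.08243902  0.02      ] [ 0.60133017 -0.09781809  0.02      ] 0.015415629750604393 [ 0.60998617 -0.08897429  0.01      ]
[0, 0, 0] [280.3 236.9] crop [352. 234.]
[0, 0.0095, 0.001] [282. 222.] crop [360. 160.]
[-0.02, 0.0095, 0.001] [282.2 232.3] crop [361. 211.]
[-0.04, 0.0095, 0.001] [282.4 244.9] crop [362. 274.]
[-0.06, 0.0095, 0.001] [282.7 260.7] crop [363. 354.]
```

View pics/s2d.png

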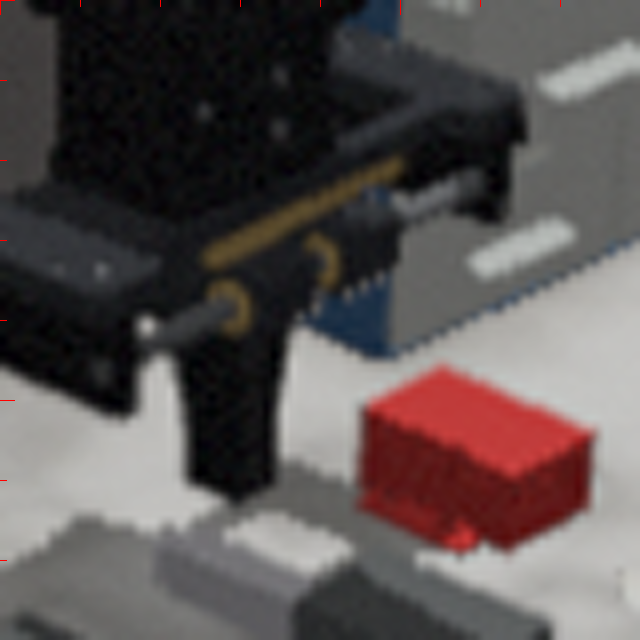

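The fingers shut above the bar. In the scene picture their tips sit about 35 mm higher than the reported TCP implies, although the wrist image agrees with the reported pose. I'll open, descend in small steps watching the force, and check by picture.

```bash
python3 -m pendant '[{"travel":[0,0,0],"twist":0},{"travel":[0,0,0],"twist":0},{"travel":[0,0,0],"twist":0},{"travel":[0.004,0,0],"twist":0},{"travel":[0.008,0,0],"twist":0},{"travel":[0.012,0,0],"twist":0},{"travel":[0.012,0,0],"twist":0}]' 0 && python3 - <<'E'
from h import *
for n in("wrist","scene"): cv2.imwrite(f"pics/{n}3.png",ctrl.get_image(n)[:,:,::-1])
crop("pics/scene3.png",255,140,100,90,6,"pics/s3c.png")
print(ctrl.get_state()["joint_positions"].round(3))
E
```

```text
time: 4.47
position: [0.5835, -0.0926, -0.008]
tool_rot: [1.158, 1.243, -1.159]
ft_force: [-0.2, 0.8, 0.5]
grip_width: 0.498
[ 0.487  0.402 -0.448  1.788  0.202  0.999 -1.542]
```

View pics/s3c.png

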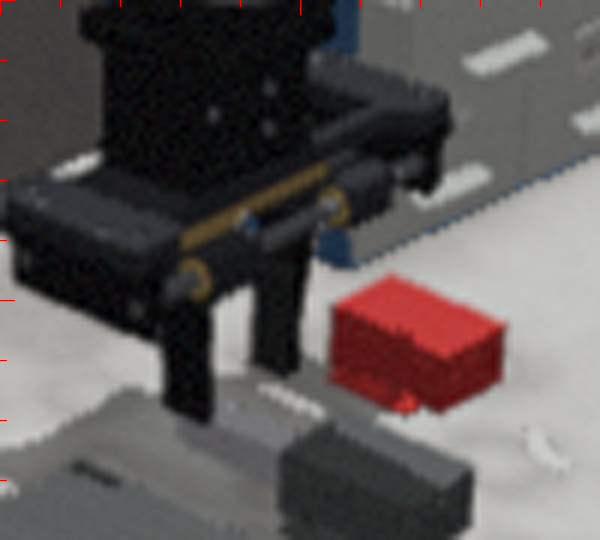

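View pics/wrist3.png

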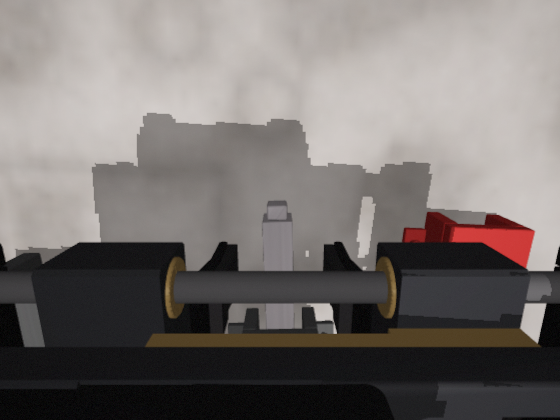

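```bash
python3 -m pendant '[{"travel":[0.004,0,0],"twist":0},{"travel":[0.008,0,0],"twist":0},{"travel":[0.012,0,0],"twist":0},{"travel":[0.015,0,0],"twist":0},{"travel":[0.015,0,0],"twist":0}]' && python3 - <<'E'
from h import *
for n in("scene",): cv2.imwrite(f"pics/{n}4.png",ctrl.get_image(n)[:,:,::-1])
crop("pics/scene4.png",255,140,100,90,6,"pics/s4c.png")
E
```

```text
time: 5.2
position: [0.5837, -0.0926, -0.0228]
tool_rot: [1.158, 1.243, -1.159]
ft_force: [0.3, 0.1, -0.2]
grip_width: 0.501
```

View pics/s4c.png

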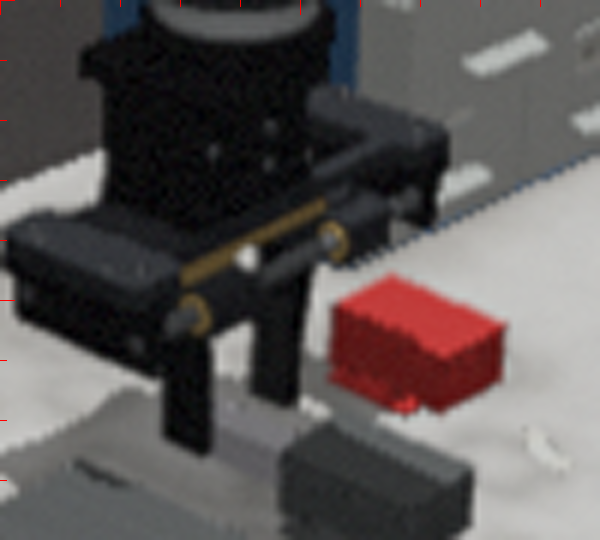

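```bash
python3 - <<'E'
from h import *
m=ctrl.camera_model("scene")
for y in(-.066,-.060,-.119):
  for z in(0,.01,.02):
    q=cv2.projectPoints(np.array([[.5837,y,z]]),m["rvec"],m["tvec"],m["K"],None)[0].ravel();print(y,z,(6*(q-[255,140])).round())
E
```

```text
-0.066 0 [181. 474.]
-0.066 0.01 [181. 454.]
-0.066 0.02 [181. 433.]
-0.06 0 [171. 480.]
-0.06 0.01 [170. 459.]
-0.06 0.02 [170. 438.]
-0.119 0 [272. 428.]
-0.119 0.01 [272. 407.]
-0.119 0.02 [273. 387.]
```

```bash
python3 -m pendant '[{"travel":[0.002,0,0],"twist":0},{"travel":[0.004,0,0],"twist":0},{"travel":[0.006,0,0],"twist":0},{"travel":[0.006,0,0],"twist":0}]' && python3 -m pendant '[{"travel":[0,0,0],"twist":0},{"travel":[0,0,0],"twist":0},{"travel":[0,0,0],"twist":0},{"travel":[0,0,0],"twist":0},{"travel":[0,0,0],"twist":0}]' -1 20
```

```text
time: 5.75
position: [0.5836, -0.0926, -0.0289]
tool_rot: [1.158, 1.243, -1.159]
ft_force: [-0.2, -0.4, 0.6]
grip_width: 0.501
time: 6.38
position: [0.5837, -0.0925, -0.0288]
tool_rot: [1.158, 1.243, -1.159]
ft_force: [-0.2, 0.1, -0.4]
grip_width: 0.178
```

```bash
python3 -m pendant '[{"travel":[0,0.006,0],"twist":0},{"travel":[0,0.016,0],"twist":0},{"travel":[0,0.028,0],"twist":0},{"travel":[0,0.04,0],"twist":0},{"travel":[0,0.052,0],"twist":0},{"travel":[0,0.064,0],"twist":0},{"travel":[0,0.076,0],"twist":0},{"travel":[0,0.084,0],"twist":0},{"travel":[0,0.086,0],"twist":0},{"travel":[0,0.086,0],"twist":0}]' && python3 - <<'E'
from h import *
for n in("scene",): cv2.imwrite(f"pics/{n}5.png",ctrl.get_image(n)[:,:,::-1])
crop("pics/scene5.png",235,130,120,100,6,"pics/s5c.png")
E
```

```text
time: 7.62
position: [0.6702, -0.0863, -0.0288]
tool_rot: [1.159, 1.243, -1.158]
ft_force: [-2.8, -0.1, 4.7]
grip_width: 0.177
```

View pics/s5c.png

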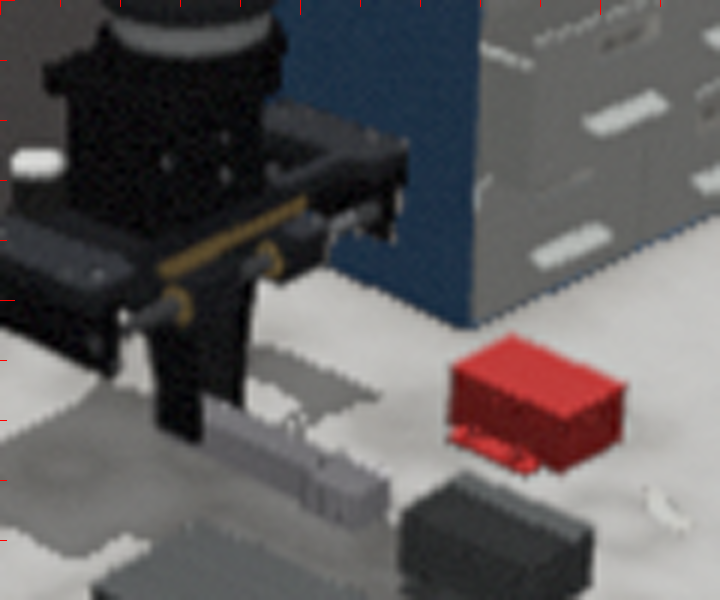

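```bash
python3 -m pendant '[{"travel":[0,0,0],"twist":0},{"travel":[0,0,0],"twist":0},{"travel":[0,0,0],"twist":0},{"travel":[0,0,0],"twist":0},{"travel":[-0.02,0,0],"twist":0},{"travel":[-0.05,0,0],"twist":0},{"travel":[-0.08,-0.03,0],"twist":0},{"travel":[-0.10,-0.06,0],"twist":0},{"travel":[-0.10,-0.08,0],"twist":0},{"travel":[-0.10,-0.08,0],"twist":0}]' 0 && python3 - <<'E'
from h import *
s=ctrl.get_state();cv2.imwrite("pics/w6.png",ctrl.get_image("wrist")[:,:,::-1])
import pickle;pickle.dump(s,open("s6.pkl","wb"))
crop("pics/w6.png",220,150,120,110,6,"pics/w6c.png")
E
```

```text
time: 8.93
position: [0.5903, -0.0925, 0.0733]
tool_rot: [1.159, 1.24, -1.158]
ft_force: [0.2, 0.0, -0.4]
grip_width: 0.503
```

View pics/w6.png

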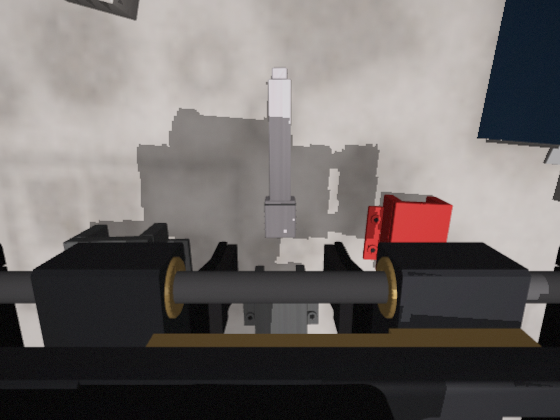

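View pics/w6c.png

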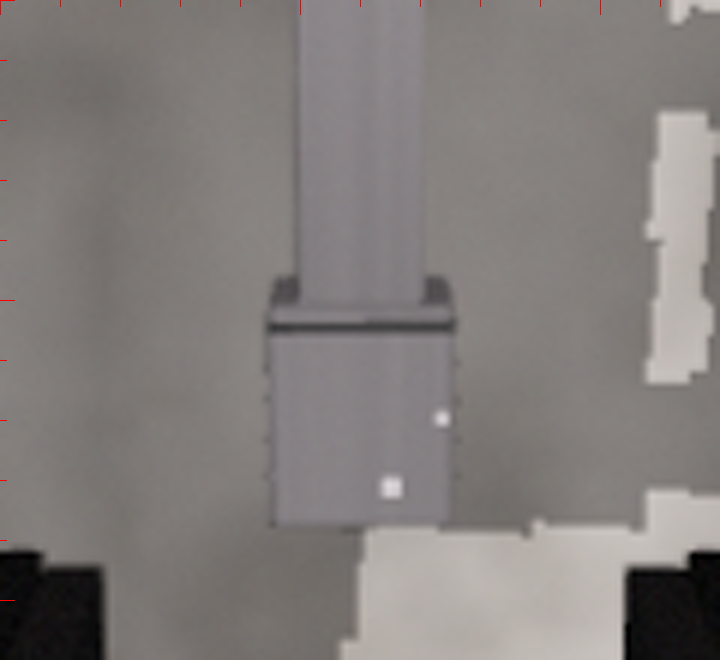

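```bash
python3 - <<'E'
from h import *
import pickle;s=pickle.load(open("s6.pkl","rb"))
g=lambda a,b,z:pz("wrist",(220+a/6,150+b/6),z,s)
f=g(361,305,.02);t=g(361,525,.02);n=pz("wrist",(279.5,73),.017,s)
print(f,t,n,"len",np.linalg.norm(f-t),np.linalg.norm((n-t)[:2]),"w",np.linalg.norm(g(270,420,.02)-g(454,420,.02)),"yaw",np.degrees(np.arctan2(*(n-t)[1::-1])))
h=t+(n-t)*15/125;print("head",h);need([h[0],h[1],-.03],np.arctan2(*(n-t)[1::-1]))
E
```

```text
[ 0.60085566 -0.09173059  0.02      ] [ 0.57167146 -0.09373303  0.02      ] [ 0.69150484 -0.08504543  0.017     ] len 0.02925282081186759 0.12014787736656551 w 0.023549563152304394 yaw 4.146533451244811
head [ 0.58605147 -0.09269051  0.01964   ]
t 8.97 pos [ 0.5911 -0.0922  0.0728] down [ 0.001  0.    -1.   ] jaw [ 0.069 -0.998 -0.   ] q7 -1.51 F [-0.5  0.1 -0.6] grip 0.501
travel [ 1.028e-01 -5.200e-03  1.000e-04]
twist 3.1378
twist -0.0038
```

```bash
python3 -m pendant '[{"travel":[0.02,-0.004,0],"twist":0},{"travel":[0.045,-0.004,0],"twist":0},{"travel":[0.07,-0.004,0],"twist":0},{"travel":[0.09,-0.004,0],"twist":0},{"travel":[0.1,-0.004,0],"twist":0},{"travel":[0.102,-0.004,0],"twist":0},{"travel":[0.102,-0.004,0],"twist":0}]' && python3 -m pendant '[{"travel":[0,0,0],"twist":0},{"travel":[0,0,0],"twist":0},{"travel":[0,0,0],"twist":0},{"travel":[0,0,0],"twist":0},{"travel":[0,0,0],"twist":0}]' -1 40
```

```text
time: 9.85
position: [0.588, -0.0925, -0.0285]
tool_rot: [1.16, 1.239, -1.157]
ft_force: [0.5, 0.3, 0.2]
grip_width: 0.503
time: 10.48
position: [0.5883, -0.0925, -0.0281]
tool_rot: [1.16, 1.238, -1.156]
ft_force: [-0.9, 0.0, 3.5]
grip_width: 0.27
```

```bash
python3 -m pendant '[{"travel":[-0.02,0,0],"twist":0},{"travel":[-0.06,0,0],"twist":0},{"travel":[-0.10,-0.01,-0.01],"twist":0.0},{"travel":[-0.12,-0.03,-0.05],"twist":0.03},{"travel":[-0.12,-0.055,-0.1],"twist":0.07},{"travel":[-0.12,-0.08,-0.15],"twist":0.11},{"travel":[-0.12,-0.105,-0.2],"twist":0.15},{"travel":[-0.12,-0.13,-0.25],"twist":0.19},{"travel":[-0.12,-0.15,-0.29],"twist":0.22},{"travel":[-0.12,-0.155,-0.309],"twist":0.25}]' && python3 -m pendant '[{"travel":[0,0,0],"twist":0.0},{"travel":[0,0,0],"twist":0.0}]' && python3 - <<'E'
from h import *
s=ctrl.get_state();cv2.imwrite("pics/w7.png",ctrl.get_image("wrist")[:,:,::-1])
cv2.imwrite("pics/scene7.png",ctrl.get_image("scene")[:,:,::-1])
import pickle;pickle.dump(s,open("s7.pkl","wb"))
need([.412,.205,.09],np.radians(-10))
E
```

```text
time: 11.72
position: [0.4096, 0.2076, 0.0918]
tool_rot: [1.34, 1.117, -1.337]
ft_force: [0.5, -1.1, -3.4]
grip_width: 0.272
time: 11.98
position: [0.4097, 0.2066, 0.092]
tool_rot: [1.339, 1.116, -1.337]
ft_force: [-0.7, -0.5, -2.6]
grip_width: 0.273
t 12.07 pos [0.4101 0.2062 0.0918] down [ 0.003 -0.001 -1.   ] jaw [-0.179 -0.984  0.001] q7 -2.28 F [ 0.2 -0.6 -2.8] grip 0.274
travel [0.0018 0.0021 0.0008]
twist 3.1364
twist -0.0052
```

View pics/w7.png

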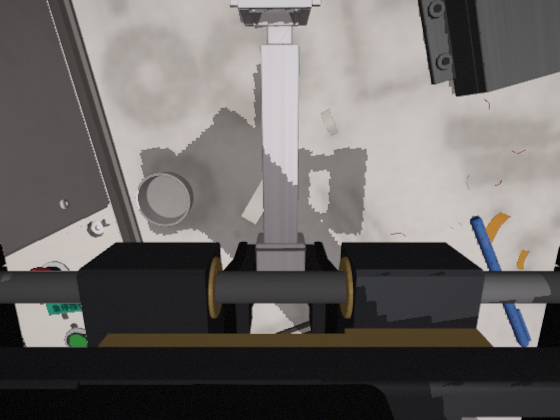

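View pics/scene7.png

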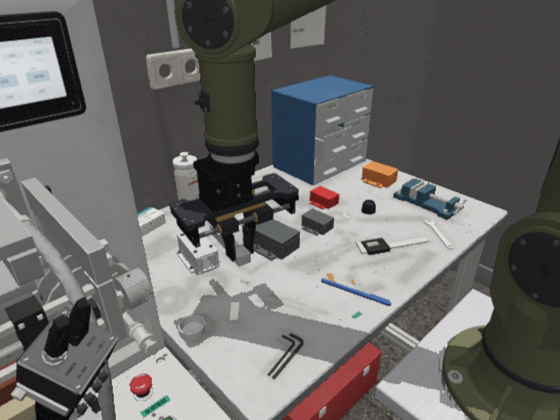

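```bash
python3 - <<'E'
from h import *
crop("pics/w7.png",220,0,110,70,7,"pics/w7c.png")
E
```

```text
(no output)
```

View pics/w7c.png

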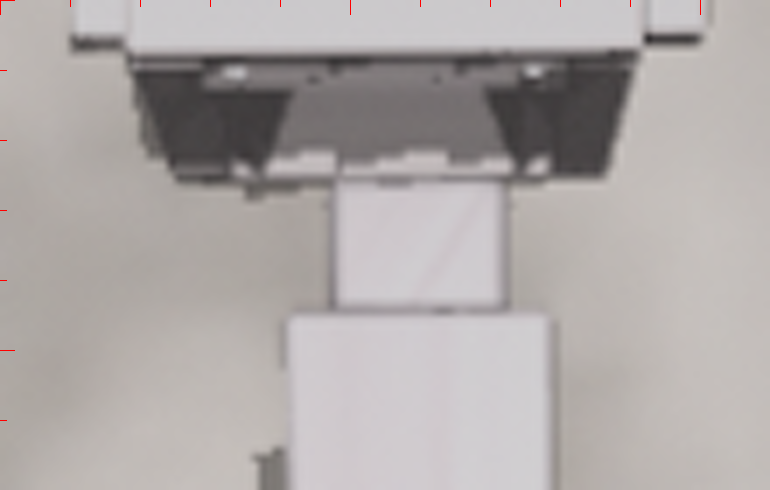

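```bash
python3 - <<'E'
from h import *
import pickle;s=pickle.load(open("s7.pkl","rb"))
for dz in(0,.009):
  s2=dict(s);s2["position"]=s["position"]+[0,0,dz]
  g=lambda a,b,z:pz("wrist",(220+a/7,b/7),z,s2)
  M=R.from_rotvec(s["tool_rot"]).as_matrix()
  L=lambda p:(M.T@(p-s2["position"])).round(4)
  for n,a,b in(("top",g(128,58,.045),g(640,52,.045)),("bot",g(175,182,0),g(605,178,0))):
    d=b-a;print(n,"w",np.linalg.norm(d),"mid",(a+b)/2,"tool",L((a+b)/2),"yaw",np.degrees(np.arctan2(d[1],d[0]))+90)
  n1=g(420,185,.137);sh=g(420,318,.14);back=pz("wrist",(281,235),.14,s2)
  print("nose",n1,L(n1),"shoulder",L(sh),"head front",L(back))
print(np.degrees(np.arctan2(-M[0,2],M[1,2])), "tool yaw", np.degrees(np.arctan2(M[1,1],M[0,1])))
E
```

```text
top w 0.047213181026092815 mid [0.54783962 0.18524871 0.045     ] tool [ 0.0474  0.1396 -0.0035] yaw -9.569085027967574
bot w 0.04741449133858535 mid [0.54855264 0.18509622 0.        ] tool [ 0.0924  0.1401 -0.0035] yaw -9.689654488446948
nose [0.51422024 0.18793922 0.137     ] [-4.470e-02  1.063e-01 -1.000e-04] shoulder [-0.0477  0.0985 -0.0001] head front [-0.048   0.0173  0.0004]
top w 0.048931041835673296 mid [0.55043498 0.18490272 0.045     ] tool [ 0.0564  0.1421 -0.0036] yaw -9.569085027967546
bot w 0.048874130570937514 mid [0.55077046 0.18479879 0.        ] tool [ 0.1014  0.1424 -0.0036] yaw -9.689654488446962
nose [0.51640492 0.1875442  0.137     ] [-3.570e-02  1.085e-01 -1.000e-04] shoulder [-3.870e-02  1.003e-01 -1.000e-04] head front [-0.039   0.0143  0.0004]
169.8008583551461 tool yaw -10.198944224353804
```

```bash
python3 -m pendant '[{"travel":[0.02,0.0,-0.001],"twist":-0.005},{"travel":[0.05,0.0,-0.002],"twist":-0.01},{"travel":[0.08,0,-0.002],"twist":-0.01},{"travel":[0.098,0,-0.002],"twist":-0.01},{"travel":[0.106,0,-0.002],"twist":-0.01},{"travel":[0.106,0,-0.002],"twist":-0.01},{"travel":[0.106,0,-0.002],"twist":-0.01}]' && python3 - <<'E'
from h import *
import pickle
s=ctrl.get_state();cv2.imwrite("pics/w8.png",ctrl.get_image("wrist")[:,:,::-1])
cv2.imwrite("pics/scene8.png",ctrl.get_image("scene")[:,:,::-1])
pickle.dump(s,open("s8.pkl","wb"))
need([.412,.205,-.0143],np.radians(-9.63))
crop("pics/scene8.png",170,205,110,85,7,"pics/s8c.png")
crop("pics/w8.png",210,0,140,100,5,"pics/w8c.png")
E
```

```text
time: 12.95
position: [0.4117, 0.2084, -0.0133]
tool_rot: [1.335, 1.12, -1.33]
ft_force: [-0.1, -0.6, -3.1]
grip_width: 0.268
t 13.05 pos [ 0.4116  0.2083 -0.0133] down [ 0.005 -0.001 -1.   ] jaw [-0.169 -0.986  0.   ] q7 -2.4 F [-0.8  0.1 -3.2] grip 0.268
travel [0.001  0.0009 0.0032]
twist 3.1399
twist -0.0017
```

View pics/s8c.png

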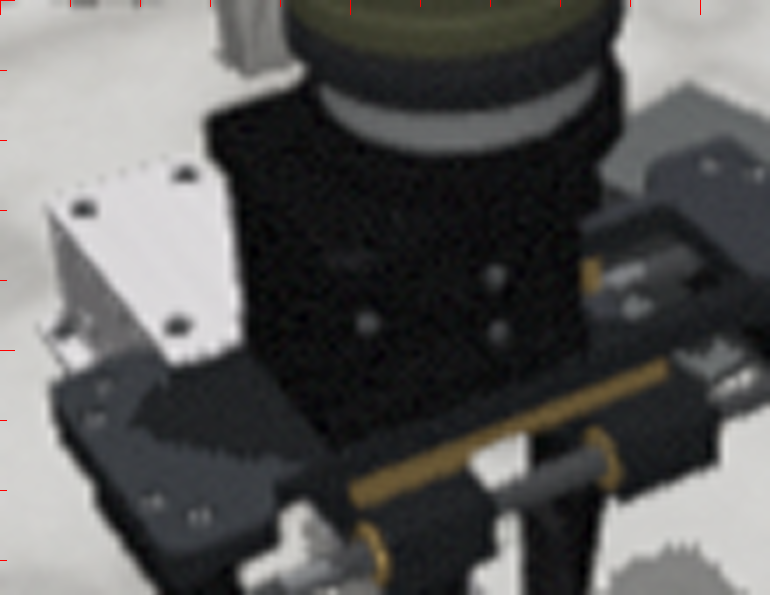

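View pics/w8.png

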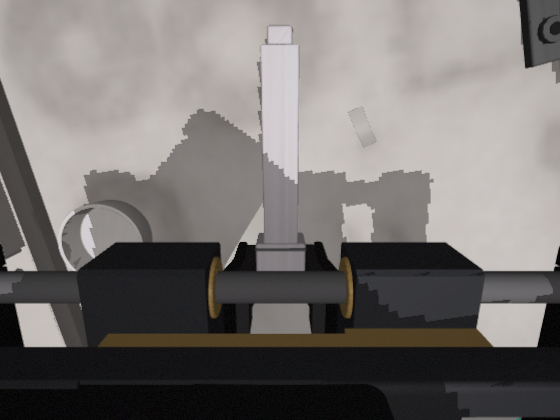

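```bash
python3 -m pendant '[{"travel":[0.0015,0.004,0],"twist":0},{"travel":[0.0015,0.012,0],"twist":0},{"travel":[0.0015,0.02,0],"twist":0},{"travel":[0.0015,0.026,0],"twist":0},{"travel":[0.0015,0.03,0],"twist":0},{"travel":[0.0015,0.034,0],"twist":0},{"travel":[0.0015,0.037,0],"twist":0},{"travel":[0.0015,0.037,0],"twist":0}]'; python3 - <<'E'
from h import *
d=np.array([.9859,-.1673]);n=np.array([.1673,.9859]);s=ctrl.get_state()
v=s["position"][:2]-[.5484,.1851];print("nose at",v@d+.107,"lat",v@n,"Fax",s["ft_force"][:2]@d)
need([.5484,.1851,-.0148],np.radians(-9.63))
E
```

```text
time: 14.05
position: [0.4482, 0.202, -0.0146]
tool_rot: [1.335, 1.12, -1.33]
ft_force: [-0.6, 0.4, -3.1]
grip_width: 0.269
nose at 0.005410932333718685 lat -7.332496959957038e-05 Fax -0.7001157009819658
t 14.05 pos [ 0.4482  0.202  -0.0146] down [ 0.005 -0.001 -1.   ] jaw [-0.169 -0.986  0.   ] q7 -2.39 F [-0.6  0.4 -3.1] grip 0.269
travel [ 0.0006  0.1016 -0.0003]
twist 3.1398
twist -0.0018
```

```bash
cat >> h.py <<'E'
def fax():
    d=np.array([.9859,-.1673]);n=np.array([.1673,.9859]);s=ctrl.get_state()
    v=s["position"][:2]-[.5484,.1851];print("nose at",(v@d+.107).round(4),"lat",(v@n).round(4),"z",s["position"][2].round(4),"Fax",(s["ft_force"][:2]@d).round(2),"Flat",(s["ft_force"][:2]@n).round(2),"Fz",s["ft_force"][2].round(1),"T",s["torque"].round(2))
E
python3 -m pendant '[{"travel":[0,0.002,0],"twist":0},{"travel":[0,0.004,0],"twist":0},{"travel":[0,0.006,0],"twist":0},{"travel":[0,0.008,0],"twist":0},{"travel":[0,0.01,0],"twist":0},{"travel":[0,0.012,0],"twist":0},{"travel":[0,0.014,0],"twist":0},{"travel":[0,0.015,0],"twist":0}]'; python3 -c "
from h import *;fax()"
python3 - <<'E'
from h import *
s=ctrl.get_state();cv2.imwrite("pics/w9.png",ctrl.get_image("wrist")[:,:,::-1])
E
```

```text
time: 15.05
position: [0.4631, 0.1995, -0.0146]
tool_rot: [1.335, 1.12, -1.33]
ft_force: [0.1, 0.9, -2.7]
grip_width: 0.271
nose at 0.0205 lat -0.0001 z -0.0146 Fax -0.03 Flat 0.91 Fz -2.7 T [ 0.02  0.17 -0.03]
```

View pics/w9.png

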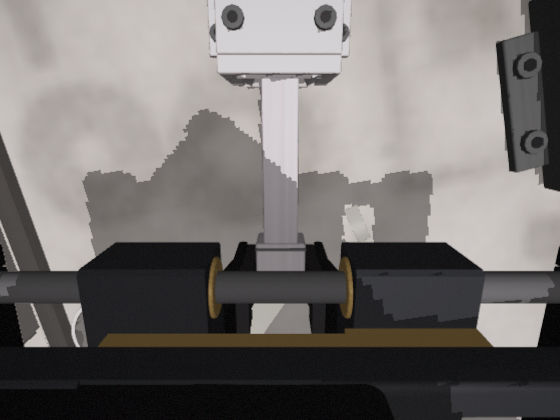

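The bar is in the mouth, centred on the block (bar at x≈280, block spanning 218–342), and there is no resistance. I'll continue.

```bash
python3 -m pendant '[{"travel":[0,0.003,0],"twist":0},{"travel":[0,0.006,0],"twist":0},{"travel":[0,0.01,0],"twist":0},{"travel":[0,0.014,0],"twist":0},{"travel":[0,0.018,0],"twist":0},{"travel":[0,0.022,0],"twist":0},{"travel":[0,0.026,0],"twist":0},{"travel":[0,0.029,0],"twist":0},{"travel":[0,0.03,0],"twist":0}]'; python3 -c "
from h import *;fax()"
```

```text
time: 16.23
position: [0.493, 0.1943, -0.0145]
tool_rot: [1.335, 1.12, -1.33]
ft_force: [0.4, 0.7, -3.7]
grip_width: 0.27
nose at 0.0509 lat -0.0002 z -0.0145 Fax 0.26 Flat 0.71 Fz -3.7 T [ 0.01  0.13 -0.05]
```

```bash
python3 -m pendant '[{"travel":[0,0.001,0],"twist":0},{"travel":[0,0.002,0],"twist":0},{"travel":[0,0.003,0],"twist":0},{"travel":[0,0.004,0],"twist":0},{"travel":[0,0.005,0],"twist":0},{"travel":[0,0.006,0],"twist":0}]'; python3 -c "
from h import *;fax()"
python3 -m pendant '[{"travel":[0,0.001,0],"twist":0},{"travel":[0,0.002,0],"twist":0},{"travel":[0,0.003,0],"twist":0}]'; python3 -c "
from h import *;fax()"
```

```text
time: 16.98
position: [0.499, 0.1933, -0.0144]
tool_rot: [1.335, 1.12, -1.33]
ft_force: [0.5, -0.1, -3.5]
grip_width: 0.273
nose at 0.0569 lat -0.0002 z -0.0144 Fax 0.47 Flat -0.03 Fz -3.5 T [ 0.03  0.11 -0.02]
time: 17.35
position: [0.502, 0.1927, -0.0144]
tool_rot: [1.335, 1.12, -1.33]
ft_force: [-0.1, 0.5, -3.4]
grip_width: 0.275
nose at 0.06 lat -0.0002 z -0.0144 Fax -0.17 Flat 0.43 Fz -3.4 T [0.07 0.17 0.02]
```

```bash
python3 -m pendant '[{"travel":[0,0.0007,0],"twist":0},{"travel":[0,0.0014,0],"twist":0},{"travel":[0,0.002,0],"twist":0}]'; python3 -c "
from h import *;fax()"
```

```text
time: 17.73
position: [0.504, 0.1924, -0.0144]
tool_rot: [1.335, 1.12, -1.33]
ft_force: [-0.4, -0.1, -3.3]
grip_width: 0.268
nose at 0.062 lat -0.0002 z -0.0144 Fax -0.36 Flat -0.2 Fz -3.3 T [0.08 0.13 0.01]
```

```bash
python3 -m pendant '[{"travel":[0,0.0007,0],"twist":0},{"travel":[0,0.0014,0],"twist":0},{"travel":[0,0.002,0],"twist":0}]'; python3 -c "
from h import *;fax()"
```

```text
time: 18.1
position: [0.506, 0.192, -0.0144]
tool_rot: [1.335, 1.12, -1.33]
ft_force: [0.8, -0.2, -3.9]
grip_width: 0.269
nose at 0.0641 lat -0.0002 z -0.0144 Fax 0.86 Flat -0.07 Fz -3.9 T [ 0.07  0.17 -0.03]
```

```bash
python3 -m pendant '[{"travel":[0,0.0007,0],"twist":0},{"travel":[0,0.0014,0],"twist":0},{"travel":[0,0.002,0],"twist":0}]'; python3 -c "
from h import *;fax()"
```

```text
time: 18.48
position: [0.5081, 0.1917, -0.0144]
tool_rot: [1.335, 1.12, -1.33]
ft_force: [0.7, 0.1, -3.3]
grip_width: 0.267
nose at 0.0661 lat -0.0002 z -0.0144 Fax 0.71 Flat 0.24 Fz -3.3 T [ 0.09  0.25 -0.01]
```

```bash
python3 -m pendant '[{"travel":[0,0.0007,0],"twist":0},{"travel":[0,0.0014,0],"twist":0},{"travel":[0,0.002,0],"twist":0}]'; python3 -c "
from h import *;fax()"
```

```text
time: 18.85
position: [0.5091, 0.1915, -0.0146]
tool_rot: [1.334, 1.121, -1.331]
ft_force: [-3.5, 1.2, -2.2]
grip_width: 0.268
nose at 0.0672 lat -0.0002 z -0.0146 Fax -3.65 Flat 0.61 Fz -2.2 T [ 0.21  0.73 -0.02]
```

```bash
python3 -m pendant '[{"travel":[0,0.001,0],"twist":0},{"travel":[0,0.002,0],"twist":0},{"travel":[0,0.002,0],"twist":0}]'; python3 -c "
from h import *;fax()"
```

```text
time: 19.23
position: [0.5089, 0.1915, -0.0152]
tool_rot: [1.332, 1.124, -1.334]
ft_force: [-6.3, 0.9, -2.0]
grip_width: 0.266
nose at 0.067 lat -0.0003 z -0.0152 Fax -6.4 Flat -0.15 Fz -2.0 T [ 0.26  1.36 -0.06]
```

```bash
python3 -m pendant '[{"travel":[0,0.0015,0],"twist":0},{"travel":[0,0.003,0],"twist":0},{"travel":[0,0.0045,0],"twist":0},{"travel":[0,0.0045,0],"twist":0}]'; python3 -c "
from h import *;fax()"
```

```text
time: 19.73
position: [0.5086, 0.1915, -0.0163]
tool_rot: [1.326, 1.129, -1.34]
ft_force: [-10.3, 1.7, 1.3]
grip_width: 0.271
nose at 0.0667 lat -0.0004 z -0.0163 Fax -10.45 Flat -0.05 Fz 1.3 T [ 0.29  2.33 -0.12]
```

```bash
python3 - <<'E'
from h import *
need([.5484,.1851,-.0148],np.radians(-9.63))
cv2.imwrite("pics/w10.png",ctrl.get_image("wrist")[:,:,::-1])
cv2.imwrite("pics/scene10.png",ctrl.get_image("scene")[:,:,::-1])
E
```

```text
t 19.73 pos [ 0.5086  0.1915 -0.0163] down [-0.009 -0.002 -1.   ] jaw [-0.167 -0.986  0.004] q7 -2.35 F [-10.3   1.7   1.3] grip 0.271
travel [-0.0018  0.0403 -0.0004]
twist 3.1414
twist -0.0001
```

View pics/w10.png

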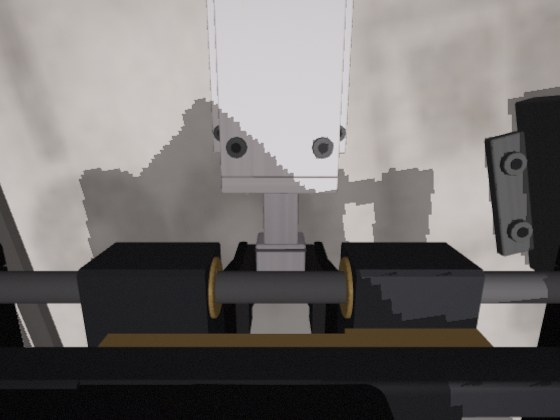

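```bash
python3 -m pendant '[{"travel":[-0.001,0.003,0],"twist":0},{"travel":[-0.001,0.005,0],"twist":0},{"travel":[-0.001,0.006,0],"twist":0},{"travel":[-0.001,0.006,0],"twist":0}]'; python3 -c "
from h import *;fax();need([.5484,.1851,-.0148],np.radians(-9.63))"
```

```text
time: 20.32
position: [0.5082, 0.1914, -0.0162]
tool_rot: [1.317, 1.136, -1.348]
ft_force: [-15.2, 1.1, 4.4]
grip_width: 0.27
nose at 0.0663 lat -0.0005 z -0.0162 Fax -15.16 Flat -1.47 Fz 4.4 T [ 0.22  3.13 -0.13]
t 20.32 pos [ 0.5082  0.1914 -0.0162] down [-0.02  -0.004 -1.   ] jaw [-0.166 -0.986  0.007] q7 -2.35 F [-15.2   1.1   4.4] grip 0.27
travel [-0.0022  0.0407 -0.0004]
twist -3.1402
twist 0.0014
```

Pushing up to 15 N gives no advance, well above the 7 N of rubbing, so the bar is on the stop. I'll relax and release.

```bash
python3 -m pendant '[{"travel":[0,0.001,0],"twist":0},{"travel":[0,0.001,0],"twist":0}]'; python3 -c "
from h import *;fax()"; python3 -m pendant '[{"travel":[0,0.001,0],"twist":0},{"travel":[0,0.001,0],"twist":0},{"travel":[0,0.001,0],"twist":0},{"travel":[0,0.001,0],"twist":0}]' 0; python3 -c "
from h import *;fax()"
python3 - <<'E'
from h import *
cv2.imwrite("pics/w11.png",ctrl.get_image("wrist")[:,:,::-1])
E
```

```text
time: 20.58
position: [0.5081, 0.1915, -0.016]
tool_rot: [1.316, 1.137, -1.35]
ft_force: [-6.4, 0.6, 1.9]
grip_width: 0.269
nose at 0.0662 lat -0.0004 z -0.016 Fax -6.42 Flat -0.53 Fz 1.9 T [-0.01  1.22 -0.15]
time: 21.08
position: [0.5095, 0.1913, -0.0159]
tool_rot: [1.317, 1.136, -1.349]
ft_force: [0.2, -0.2, -0.2]
grip_width: 0.49
nose at 0.0677 lat -0.0004 z -0.0159 Fax 0.27 Flat -0.12 Fz -0.2 T [ 0.04 -0.03  0.  ]
```

View pics/w11.png

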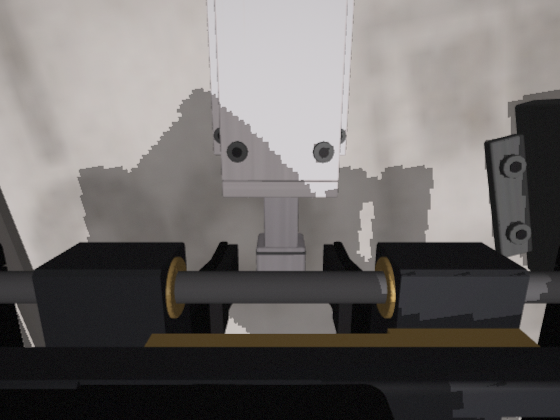

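```bash
python3 -m pendant '[{"travel":[-0.01,0,0],"twist":0},{"travel":[-0.03,0,0],"twist":0},{"travel":[-0.06,0,0],"twist":0},{"travel":[-0.09,-0.02,0],"twist":0},{"travel":[-0.12,-0.05,0],"twist":0},{"travel":[-0.12,-0.07,0],"twist":0},{"travel":[-0.12,-0.07,0],"twist":0}]'; python3 - <<'E'
from h import *
import pickle
s=ctrl.get_state();cv2.imwrite("pics/w12.png",ctrl.get_image("wrist")[:,:,::-1])
pickle.dump(s,open("s12.pkl","wb"))
cv2.imwrite("pics/scene12.png",ctrl.get_image("scene")[:,:,::-1])
crop("pics/w12.png",220,60,120,110,6,"pics/w12c.png")
crop("pics/scene12.png",160,190,120,100,6,"pics/s12c.png")
E
```

```text
time: 22.0
position: [0.4428, 0.204, 0.1072]
tool_rot: [1.316, 1.135, -1.346]
ft_force: [0.2, -0.0, -0.2]
grip_width: 0.5
```

View pics/w12.png

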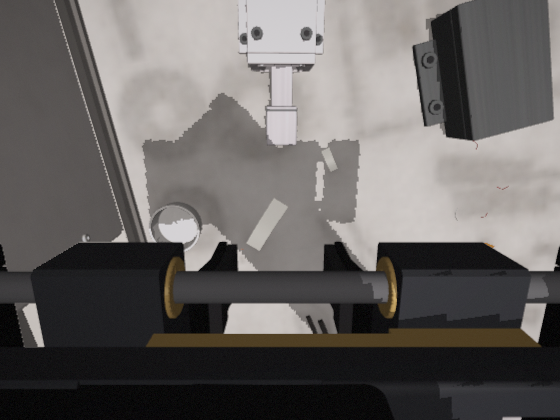

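View pics/s12c.png

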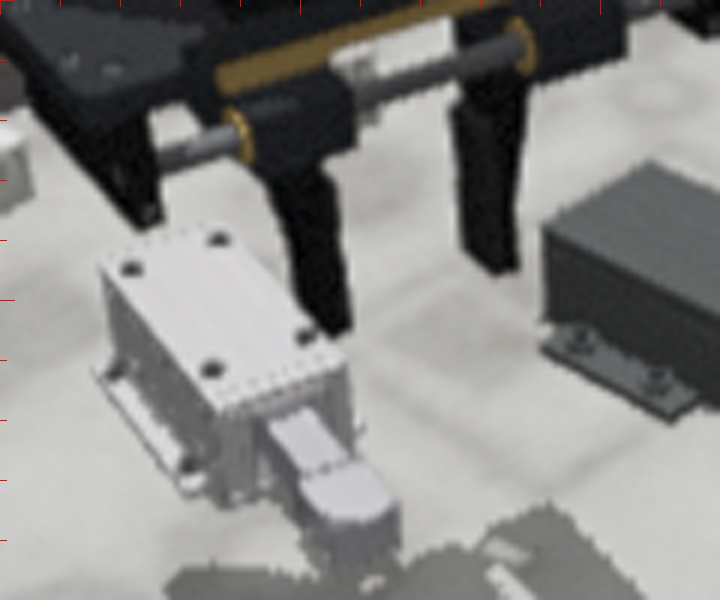

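View pics/w12c.png

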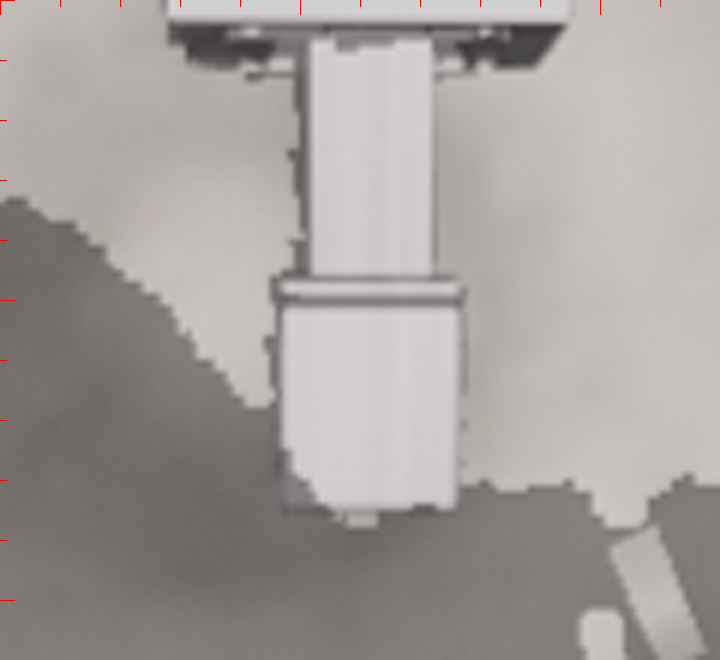

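```bash
python3 - <<'E'
from h import *
import pickle;s=pickle.load(open("s12.pkl","rb"))
g=lambda a,b,z:pz("wrist",(220+a/6,60+b/6),z,s)
t=g(370,508,.032);h=g(370,278,.032);f=g(368,25,.045);x=g(372,45,.032)
d=np.array([.9859,-.1673]);print("head len",(h-t)[:2]@d,"outside",(f-t)[:2]@d,"yaw",np.degrees(np.arctan2(*(x-t)[1::-1])))
print(g(170,25,.045),g(568,25,.045))
print(s["position"],ctrl.get_state()["time"])
E
```

```text
head len 0.028838507964690185 outside 0.05697129646204746 yaw -9.602764127782969
[0.55160066 0.20826911 0.045     ] [0.54399471 0.16209939 0.045     ]
[0.44275402 0.204041   0.1071729 ] 22.1
```

```bash
python3 - <<'E'
from h import *
cv2.imwrite("pics/top13.png",ctrl.get_image("top")[:,:,::-1])
E
```

```text
(no output)
```

View pics/top13.png

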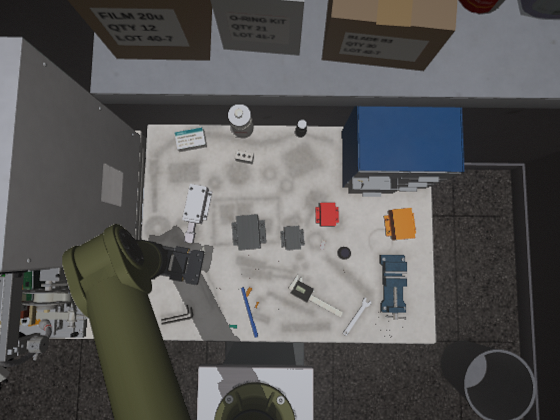

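The loupe (344,253) and setting block (244,157) are where they started. The cup is under the arm in this view, but the wrist picture showed it standing. The bar is in the guide block, so I'm handing in.

```bash
python3 -c "
from bench import ctrl
print(ctrl.close_job())"
```

```text
the job is handed in; nothing more can be done
None
```

I drew the bar out of the small dark keeper, laid it down, took it again by the head and slid it into the slot. At about 67 mm past the mouth it stopped dead. Pushing up to 15 N (rubbing should not exceed about 7 N) gave no advance. I then eased off, let go and backed away. The job was handed in at about 22 s.

**Last checks:**
- **Bar:** after release it is straight in the slot, its axis at -9.6° against the block's measured -9.6°. About 57–59 mm is left outside, so the nose is at roughly 66–68 mm, in line with where it stopped. That is only good to 1–2 mm, and I did not touch the bar again to confirm it after release.
- **Robot:** the wrist force read near zero, so nothing is being touched.
- **Bystanders:** the loupe and setting block look unmoved. The arm hid the cup in the last top view, but the wrist view showed it standing where it was; I did not measure its position again.

**What disagreed:**
- **Tool height:** the real fingertips sat about 34 mm higher than the reported tool point. My first grasp closed on air above the bar, with no contact. I corrected this from the scene camera and worked with the offset from then on.
- **Wrist camera scale:** lengths measured with it came out about 3–4% short.

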